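Free a spring jaw and hold it open at the gauge

TASK

Open the spring-closed jaw of the wooden clamping fixture so that I can drop the next blank in: first press the hinged pedal beside it down to its stop, which drops the catch that locks the jaw, then pull the jaw by its upright wooden grip towards the near end of the fixture until the jaw's pointer stands in the gap between the two prongs of the brass gauge. Keep it there: the spring would shut the jaw, so finish while still holding the grip with the fingers. Do not shift the gauge, and leave the wood offcut, tape measure and pencil beside the fixture where they are.

Things in the scene. Friction and masses are not known exactly. Their poses are not given: they have to be found in the camera images.
- fixture: Fixed wooden board of the fixture, 290 (x) by 240 (y) by 24 mm, on the bench. Origin: on the bench under the board, midway in y (the board spans x -150 to +140 mm, y -120 to +120 mm). Its -x axis points to the near end (towards the robot, turned up to 0.3 rad either way). In this frame the jaw slides along x at y = -50 mm, the pedal stands at y = +70 mm, and the gauge at y = -113 mm. The black fixed jaw, 62 mm high, stands at x 104 to 126 mm.
- jaw: Aluminium jaw carriage, 90 (x) by 70 (y) by 20 mm, on two steel rods, with an upright wooden grip on it. It slides only along the fixture's x axis: shut at fixture x = +30 mm (origin), pulled towards -x by at most 85 mm. A spring pulls it shut with about 5 N when shut, rising by 0.6 N per cm. Locked by the catch (it does not move at all) until the pedal has been pressed. Axes parallel to the fixture's.
- jaw_grip (a point): Centre of the top face of the jaw's upright wooden grip, 108 mm above the bench. The grip is 16 mm thick along the fixture's x and 56 mm wide along its y, with straight sides going 48 mm down from this point; rounded edges (5 mm). It can be pinched from above across its 16 mm, fingers in front and behind. Moves with the jaw.
- pointer (a point): Tip of the steel pointer, 3 mm thick along x, that sticks out of the jaw's right side (-y) at 58 mm above the bench. Moves with the jaw; it is at fixture x = +42 mm while the jaw is shut.
- gauge (a point): Middle of the gap between the two upright prongs of the brass gauge rider on the aluminium scale bar at the right edge (-y) of the board; 58 mm above the bench. The prongs are 4 mm thick, the gap is 13 mm along the fixture's x. Axes parallel to the fixture's. Set anew each time at 40 to 70 mm nearer (-x) than the pointer of the shut jaw; stiff to slide, not to be moved. The pointer passes beside the prongs without touching.
- pedal_pad (a point): Point on the top of the pedal's black rubber tread, 80 mm from its hinge along the plate and in the middle of its 60 mm width, where to press; the pedal's near edge is 20 mm further to -x. The hinge axis is parallel to the fixture's y, on the far (+x) side of this point, 52 mm above the bench. About 82 mm above the bench with the pedal up, 62 mm with it down.
- pedal (a joint): Hinge angle of the black steel pedal plate (100 by 60 mm) in the left lane: 0 up, 0.25 rad pressed down to its stop. A spring brings it back; pressing at the pad takes about 4 N at first and 9 to 12 N at the stop.
- catch (a joint): Sinking of the steel catch bar that crosses the board under the pedal and in front of the jaw: 0 up (jaw locked); over 0.010 m the jaw is free. Only the pedal pushes it down (0.013 m at the pedal's stop); it stays down when the pedal is let go.
- blank: Bystander: plain wood offcut 42 by 160 by 30 mm lying at the right of the fixture; origin at the centre of its underside.
- tape_measure: Bystander: yellow tape measure 32 by 76 by 58 mm standing at the left of the fixture; origin at the centre of its underside.
- pencil: Bystander: red carpenter's pencil, 151 mm long, lying behind (+x) the fixture; origin at the centre of its underside.

How it is judged:
By the outcome, as a careful person would: the job done as asked, in the order asked, and still so for the second after the job is handed in, while the arm keeps its last pose, push and grip.
It also fails if it takes over 51 s, if anything falls off the work surface, if the arm or the gripper's body presses on something with over 40 N, if the wrist force passes 120 N, or if a joint passes its speed limit or range.

ROBOT

A 6-joint arm with a two-finger parallel gripper is mounted at the origin on a cart in front of the work surface, level with it; the furniture and walls round the work are solid. World frame = base frame: x ahead of the robot, y to its left, z up, the work surface at z = 0. Lengths are in m, angles in rad, forces in N, time in s.
With the tool pointing down it reaches from about 0.3 to 0.775 m from the base axis. Payload 14.6 kg.
Tool frame: the origin (TCP) lies midway between the tips of the shut fingers; the grasp point (between the pads) lies 19 mm behind it (ctrl.pinch_z is the distance from the TCP to the grasp point, in m); z points along the fingers, y is the line along which they close (so a half turn about z gives the same grasp; the last joint's range is limited). The gripper opens to 94 mm and grips with 3 to 60 N. Pads are 16 mm wide; open, the fingers measure 119 mm over their backs; the gripper's body (75 mm by 177 mm) begins 78 mm behind the grasp point.
Start: joints at [-1.352, 0.3, 1.521, -0, 1.321, -0.067], TCP at [0.155, -0.528, 0.205] pointing down, gripper open.
Joint ranges: [-3.03, 3.03], [-0.79, 2.21], [0.23, 2.52], [-1.04, 4.18], [0, 3.07], [-2.55, 2.55]. Speed limits (rad/s): [2.22, 2.22, 2.57, 3.14, 3.14, 3.14].

INTERFACE

Orientations are given as [roll, pitch, yaw] about the fixed x, y, z axes, in that order (R = Rz(yaw) Ry(pitch) Rx(roll)).
In Python, from station import ctrl gives the robot as it stands.
- The arm moves only by the tool jog_arm, never from a script. Its argument "motion" is a list of rows, each a list of 7 numbers: the shift along the tool's x, y, z in m, then the turn, a rotation vector about the tool's x, y, z in rad, then the opening, from -1 (shut) to 1 (fully open). In form: [[tx, ty, tz, rx, ry, rz, gripper], ...]. A call has 1 to 5 rows; each row shifts and turns the commanded pose from where the row before left it, along the tool's axes as they then stand; what a row does not reach is not made up. A row lasts 1/10 s, in which the tool goes at most 50 mm and 8.59 degrees, less where a joint would pass 70% of its speed; a pose out of reach is approached as far as the arm can. A call is refused whole if a number of a shift passes 0.05 or a number of a turn 0.15, either way. A call with a gripper value outside its range is refused whole. The fingers move at their own pace and stop on an object; "squeeze" is the grip in N (left out, the last holds). Time passes only in rows, so rows that do not move let the fingers close. It gives the time, the measured TCP pose, the force, the opening and the grip force at its end, in the units of the state.
- ctrl.get_obs(): the state, without advancing time (a new reading comes with each control period).
- ctrl.camera(name): name is "side" or "top"; returns the picture (384x512x3 uint8, red, green, blue); there is no depth.
- ctrl.camera_model(name): a dict with "intrinsics" (3x3 intrinsics, pixels), "rvec" (rotation vector, rad) and "tvec" (3), from world to camera coordinates, as OpenCV has them. Camera axes: x right, y down, z forward; pixel columns grow to the right and rows downward; lengths in m; the calibration is good to about 2 mm. A picture is of the moment at which its call begins. camera_model takes no time and is no camera call.
- ctrl.hand_in(): hands the job in; it is judged then, once.
The state is a dict: "time_s": time; "qpos": joint angles; "joint_vel": joint speeds; "tau": joint torques, N m; "ee_pos": TCP position; "eef_rot": TCP orientation; "force": force on the tool from outside, world axes, zero at the start; "moment": the same for the moment, N m; "grip_width": finger opening in m; "grip_force": force on a finger pad.
Only numpy, scipy, OpenCV 4.12 (cv2) and the standard library are available. Lean on these libraries where they do the work, as an engineer would, in place of code of your own. Each camera call takes 0.05 s, during which the arm holds its last target. There are 200 camera calls.

## Working session

There is one attempt and no reset: what is moved stays moved. The work goes in short steps, Python scripts to look and compute and a tool call to move; the robot and the scene stay as the last step left them, time stands still between calls to the robot, and variables do not carry over. Pictures are saved under pics/ and viewed, at most 10 in all, crops included, and the job is handed in when it is done.

Besides the shell and the picture viewer there is one more tool, called after "Request:" as name([rows], argument=value, ...), one row to a line, values as JSON. jog_arm: Moves the arm, as the interface text tells. Its arguments: {"type":"object","properties":{"motion":{"type":"array"},"squeeze":{"type":"number"}},"required":["motion"]}

```bash
mkdir -p pics; python3 - <<'E'
from station import ctrl
import cv2
for n in("top","side"):
    cv2.imwrite(f"pics/{n}0.png",cv2.resize(ctrl.camera(n)[:,:,::-1],(800,600),interpolation=cv2.INTER_CUBIC))
    print(ctrl.camera_model(n))
o=ctrl.get_obs();print(o)
E
```

```text
{'intrinsics': array([[371.46711053,   0.        , 250.20268517],
       [  0.        , 371.46711053, 190.93935275],
       [  0.        ,   0.        ,   1.        ]]), 'rvec': array([ 2.1432591 , -2.12901697,  0.17216372]), 'tvec': array([0.05016455, 0.66280103, 0.8836317 ])}
{'intrinsics': array([[393.31797464,   0.        , 255.76696218],
       [  0.        , 393.31797464, 190.13350412],
       [  0.        ,   0.        ,   1.        ]]), 'rvec': array([ 2.24755914, -0.60870626,  0.28388503]), 'tvec': array([-0.54286783,  0.30915472,  0.63357275])}
{'time_s': 0.1, 'qpos': array([-1.35160424e+00,  3.00411399e-01,  1.52148971e+00, -3.97351700e-05,
        1.32071104e+00, -6.65716602e-02]), 'joint_vel': array([ 0.00085532, -0.00065991, -0.00201172,  0.00093316,  0.0002931 ,
       -0.00132672]), 'tau': array([ 1.63886365e-03, -5.32636642e+01, -3.53280473e+01,  7.09598651e-02,
        2.34492804e-02, -6.31534726e-05]), 'ee_pos': array([ 0.15499222, -0.52747252,  0.20495773]), 'eef_rot': array([-3.14057286e+00, -2.94155968e-05,  2.85773587e-01]), 'force': array([ 0.69645705,  0.23066007, -0.0227131 ]), 'moment': array([-0.06408763, -0.02695626, -0.07695215]), 'grip_force': 0.0, 'grip_width': 0.09415381356773787}
```

View pics/top0.png

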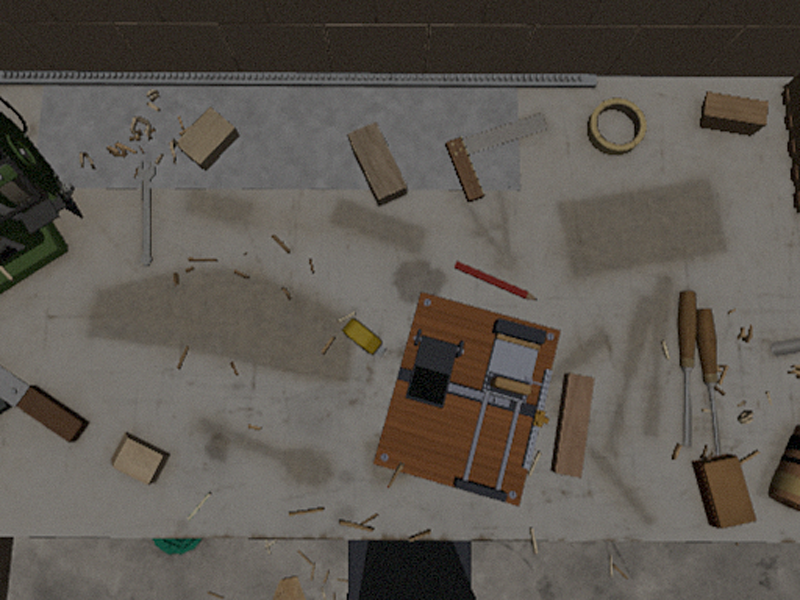

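View pics/side0.png

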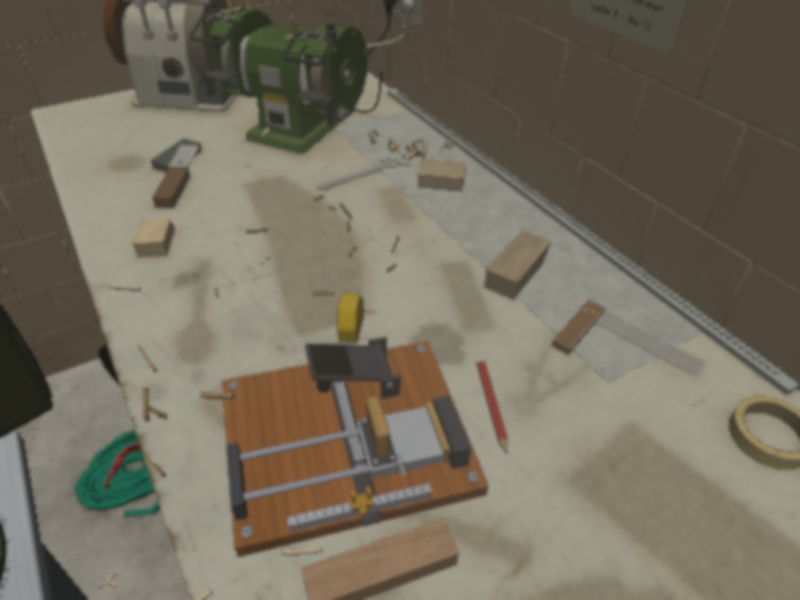

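The top view shows the board with corners at about (421,292), (560,330), (519,505) and (375,463), the pedal at (432,370), the grip at (513,385) and the gauge at (541,420). The side view shows the same, with board corners at (223,382), (426,342), (486,488) and (238,543).

```bash
cat > h.py <<'E'
from station import ctrl
import cv2, numpy as np
from scipy.optimize import least_squares
M={n:ctrl.camera_model(n) for n in("top","side")}
def proj(n,P):
    m=M[n]; return cv2.projectPoints(np.array(P,float).reshape(-1,3),m["rvec"],m["tvec"],m["intrinsics"],None)[0][:,0]
def w(p,P):
    P=np.array(P,float).reshape(-1,3); c,s=np.cos(p[2]),np.sin(p[2])
    return P@np.array([[c,s,0],[-s,c,0],[0,0,1]])+[p[0],p[1],0]
def crop(n,name,u0,v0,u1,v1,k,pts=()):
    im=cv2.resize(ctrl.camera(n)[v0:v1,u0:u1,::-1],None,fx=k,fy=k,interpolation=cv2.INTER_CUBIC)
    im=cv2.convertScaleAbs(im,alpha=1.5)
    for q in pts: cv2.drawMarker(im,(int((q[0]+.5-u0)*k),int((q[1]+.5-v0)*k)),(255,0,255),0,8,1)
    cv2.imwrite("pics/"+name,im)
E
python3 - <<'E'
from h import *
C=[[.14,.12,.024],[.14,-.12,.024],[-.15,-.12,.024],[-.15,.12,.024]]
obs={"top":np.array([[421,292],[560,330],[519,505],[375,463]])*.64,"side":np.array([[426,342],[486,488],[238,543],[223,382]])*.64}
f=lambda p:np.concatenate([(proj(n,w(p,C))-obs[n]).ravel() for n in obs])
r=least_squares(f,[.5,-.1,0]);print(r.x,r.fun.round(1))
np.save("p.npy",r.x)
K=[[.018,-.05,.108]]  # guess
pts=C+[[.042-.055,-.113,.058],[.042,-.085,.058]]
crop("top","t1.png",235,180,365,330,4,proj("top",w(r.x,pts)))
crop("side","s1.png",135,210,320,355,4,proj("side",w(r.x,pts)))
E
```

```text
[ 0.51389816 -0.07432436 -0.26938529] [ 0.2 -0.9  0.8 -0.3  0.3  0.6 -1.2  0.   1.6 -1.8  2.4 -1.9 -2.7  3.1
 -1.1 -2.2]
```

View pics/t1.png

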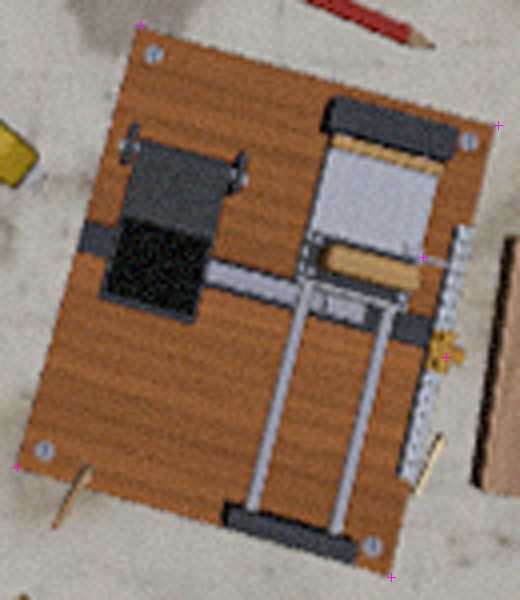

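View pics/s1.png

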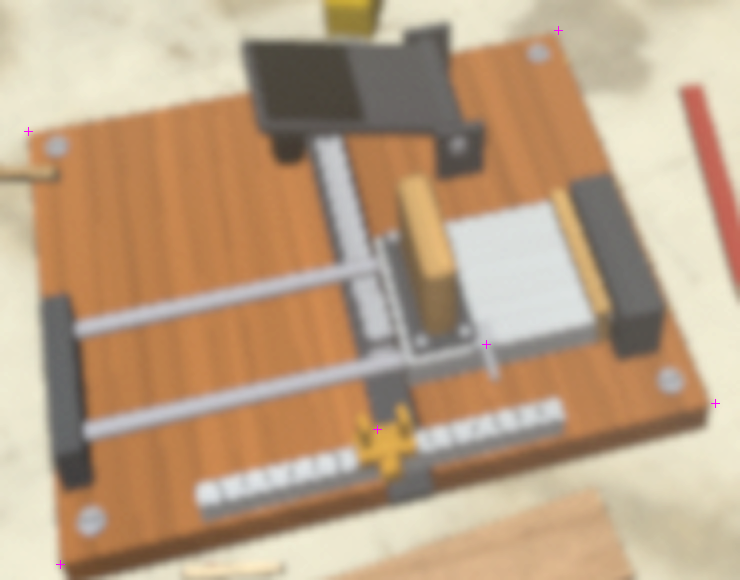

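The crops confirm the fit. The pedal's near edge is centred at (147,308) in the top crop, the grip top at (373,268), and the gauge gap about 3 mm to +x of my mid-range marker.

```bash
cat >> h.py <<'E'
def back(n,uv,z):
    m=M[n];R=cv2.Rodrigues(m["rvec"])[0];d=R.T@np.linalg.inv(m["intrinsics"])@np.array([uv[0],uv[1],1]);c=-R.T@m["tvec"]
    return c+d*(z-c[2])/d[2]
def fx(p,X): 
    c,s=np.cos(p[2]),np.sin(p[2]);d=X-np.array([p[0],p[1],0]);return np.array([c*d[0]+s*d[1],-s*d[0]+c*d[1],d[2]])
E
python3 - <<'E'
from h import *
C=[[.14,.12,.024],[.14,-.12,.024],[-.15,-.12,.024],[-.15,.12,.024]]
T=lambda q:(np.array(q)+.5)/4-.5+[235,180]
S=lambda q:(np.array(q)+.5)/4-.5+[135,210]
obs={"top":T([[139,27],[497,127],[391,576],[18,467]]),"side":S([[557,32],[710,403],[64,566],[29,132]])}
f=lambda p:np.concatenate([(proj(n,w(p,C))-obs[n]).ravel() for n in obs])
p=least_squares(f,[.5,-.1,0]);print(p.x,p.fun.round(1));p=p.x;np.save("p.npy",p)
for nm,n,q,z in[("pededge","top",T([147,309]),.085),("hinge","top",T([185,162]),.052),("grip","top",T([373,266]),.108),("gripS","side",S([427,226]),.108),("ptrS","side",S([494,377]),.058),("ptrT","top",T([440,264]),.058),("gT","top",T([446,352]),.058),("gS","side",S([385,432]),.058)]:
    X=back(n,q,z);print(nm,X.round(4),fx(p,X).round(4))
E
```

```text
[ 0.51357262 -0.07439568 -0.26731626] [ 0.1 -0.2  0.3 -0.4  0.3  0.3 -0.2  0.2  0.1 -0.6  1.2 -0.  -1.  -0.3
 -0.5 -0.1]
pededge [0.4993 0.0033 0.085 ] [-0.0342  0.0711  0.085 ]
hinge [ 0.5894 -0.0225  0.052 ] [0.0595 0.0701 0.052 ]
grip [ 0.5251 -0.1266  0.108 ] [ 0.0249 -0.0473  0.108 ]
gripS [ 0.5226 -0.1317  0.108 ] [ 0.0238 -0.0529  0.108 ]
ptrS [ 0.5263 -0.1832  0.058 ] [ 0.0411 -0.1016  0.058 ]
ptrT [ 0.5274 -0.178   0.058 ] [ 0.0407 -0.0962  0.058 ]
gT [ 0.4745 -0.1798  0.058 ] [-0.0099 -0.112   0.058 ]
gS [ 0.4735 -0.1825  0.058 ] [-0.0101 -0.1149  0.058 ]
```

Request:
jog_arm([
  [0,0,0,0,0,-0.145,-1],
  [0,0,0,0,0,-0.145,-1],
  [0,0,0,0,0,-0.145,-1],
  [0,0,0,0,0,-0.145,-1],
  [0,0,0,0,0,-0.145,-1],
], squeeze=20)

```text
time_s: 0.7
ee_pos: [0.155, -0.5276, 0.2053]
eef_rot: [-3.141, -0.0, 1.017]
force: [-0.2, 0.8, 0.1]
grip_width: 0.0575
grip_force: 0.0
```

Request:
jog_arm([
  [0,0,0,0,0,-0.145,-1],
  [0,0,0,0,0,-0.148,-1],
  [0.043,0.015,0,0,0,0,-1],
  [0.043,0.015,0,0,0,0,-1],
  [0.043,0.015,0,0,0,0,-1],
])

```text
time_s: 1.2
ee_pos: [0.233, -0.4137, 0.2052]
eef_rot: [-3.141, -0.0, 1.303]
force: [0.3, -0.2, -0.0]
grip_width: 0.0171
grip_force: 0.0
```

Request:
jog_arm([
  [0.043,0.015,0,0,0,0,-1],
  [0.043,0.015,0,0,0,0,-1],
  [0.043,0.015,0,0,0,0,-1],
  [0.043,0.015,0,0,0,0,-1],
  [0.043,0.015,0,0,0,0,-1],
])

```text
time_s: 1.7
ee_pos: [0.3622, -0.2258, 0.2056]
eef_rot: [3.141, 0.0, 1.304]
force: [0.6, -0.6, 0.2]
grip_width: 0.0
grip_force: 0.0
```

Request:
jog_arm([
  [0.043,0.015,0,0,0,0,-1],
  [0.043,0.015,0,0,0,0,-1],
  [0.043,0.015,0,0,0,0,-1],
  [0.043,0.015,0,0,0,0,-1],
  [0,0,0,0,0,0,-1],
])

```text
time_s: 2.2
ee_pos: [0.4665, -0.0738, 0.2052]
eef_rot: [-3.141, -0.001, 1.308]
force: [1.0, 0.1, -0.5]
grip_width: 0.0004
grip_force: 0.0
```

Request:
jog_arm([
  [0.041,0.015,0,0,0,0,-1],
  [0.041,0.0145,0,0,0,0,-1],
  [0,0,0.045,0,0,0,-1],
  [0,0,0.045,0,0,0,-1],
  [0,0,0.012,0,0,0,-1],
])

```text
time_s: 2.7
ee_pos: [0.5126, -0.0062, 0.0995]
eef_rot: [-3.135, 0.001, 1.304]
force: [0.7, 0.1, 0.9]
grip_width: 0.0006
grip_force: 0.0
```

Request:
jog_arm([
  [0,0,0.01,0,0,0,-1],
  [0,0,0.01,0,0,0,-1],
  [0,0,0.008,0,0,0,-1],
  [0,0,0.006,0,0,0,-1],
  [0,0,0,0,0,0,-1],
])

```text
time_s: 3.2
ee_pos: [0.5153, -0.0063, 0.0701]
eef_rot: [3.14, -0.0, 1.304]
force: [-4.0, 1.1, 7.4]
grip_width: 0.0003
grip_force: 3.2
```

Request:
jog_arm([
  [0,0,0.004,0,0,0,-1],
  [0,0,0.003,0,0,0,-1],
  [0,0,0.002,0,0,0,-1],
  [0,0,0,0,0,0,-1],
])

```text
time_s: 3.6
ee_pos: [0.5151, -0.0061, 0.0619]
eef_rot: [3.141, -0.0, 1.304]
force: [-7.3, 1.8, 11.4]
grip_width: 0.0005
grip_force: 5.4
```

Request:
jog_arm([
  [0,0,0.001,0,0,0,-1],
  [0,0,0.001,0,0,0,-1],
  [0,0,0,0,0,0,-1],
])

```text
time_s: 3.9
ee_pos: [0.5152, -0.0061, 0.0613]
eef_rot: [3.141, -0.0, 1.304]
force: [-15.8, 2.8, 30.4]
grip_width: 0.0007
grip_force: 14.8
```

The force jumped to 30 N, so the pedal is on its stop. Next I lift and go over the grip.

Request:
jog_arm([
  [0,0,-0.02,0,0,0,-1],
  [0,0,-0.04,0,0,0,-1],
  [0,0,-0.042,0,0,0,-1],
  [-0.039,0.0135,0,0,0,0,0.3],
  [-0.039,0.0135,0,0,0,0,0.3],
])

```text
time_s: 4.4
ee_pos: [0.5213, -0.0893, 0.1629]
eef_rot: [3.137, -0.0, 1.306]
force: [1.7, -0.2, -0.7]
grip_width: 0.0132
grip_force: 0.0
```

Request:
jog_arm([
  [-0.039,0.0135,0,0,0,0,0.3],
  [0,0,0,0,0,0,0.3],
  [0,0,0,0,0,0,0.3],
  [0,0,0,0,0,0,0.3],
])

```text
time_s: 4.8
ee_pos: [0.5232, -0.129, 0.1608]
eef_rot: [3.141, -0.0, 1.304]
force: [0.2, -0.5, -0.1]
grip_width: 0.0454
grip_force: 0.0
```

```bash
python3 - <<'E'
from h import *
p=np.load("p.npy"); o=ctrl.get_obs(); print(o["ee_pos"],fx(p,o["ee_pos"]),o["grip_width"],o["eef_rot"])
crop("side","s2.png",135,180,320,325,4)
E
```

```text
[ 0.52323076 -0.12897419  0.16084008] [ 0.02373169 -0.05008892  0.16084008] 0.045411138981567754 [ 3.14096552e+00 -1.48279872e-04  1.30431707e+00]
```

View pics/s2.png

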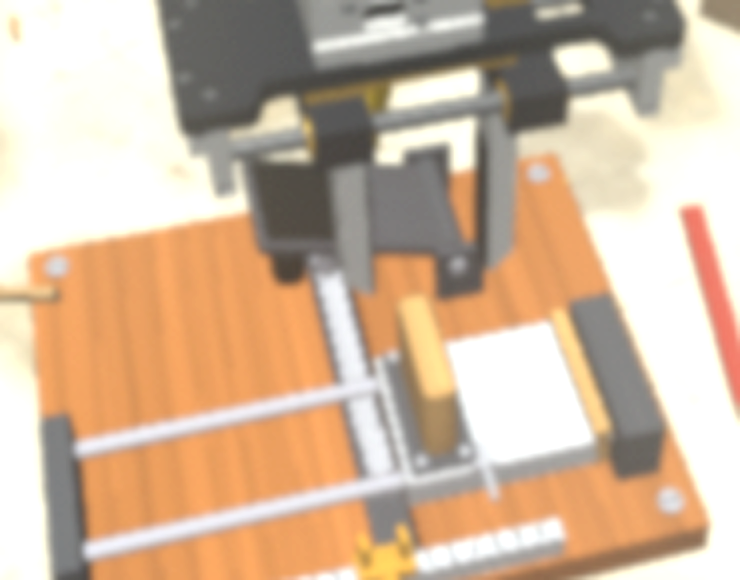

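The open fingers, at (355,280) and (495,255), straddle the grip at (427,345). I descend and pinch.

Request:
jog_arm([
  [0,0,0.03,0,0,0,0.3],
  [0,0,0.03,0,0,0,0.3],
  [0,0,0.02,0,0,0,0.3],
  [0,0,0.012,0,0,0,0.3],
  [0,0,0,0,0,0,0.3],
])

```text
time_s: 5.35
ee_pos: [0.5227, -0.1288, 0.0675]
eef_rot: [-3.14, -0.0, 1.305]
force: [0.0, -0.2, -0.1]
grip_width: 0.0614
grip_force: 0.0
```

Request:
jog_arm([
  [0,0,0,0,0,0,-1],
  [0,0,0,0,0,0,-1],
  [0,0,0,0,0,0,-1],
  [0,0,0,0,0,0,-1],
  [0,0,0,0,0,0,-1],
], squeeze=35)

```text
time_s: 5.85
ee_pos: [0.5232, -0.1297, 0.0687]
eef_rot: [3.141, 0.0, 1.304]
force: [-0.3, -0.7, -0.5]
grip_width: 0.0244
grip_force: 0.0
```

Request:
jog_arm([
  [0,0,0,0,0,0,-1],
  [0,0,0,0,0,0,-1],
  [0,0,0,0,0,0,-1],
])

```text
time_s: 6.15
ee_pos: [0.5233, -0.1298, 0.0686]
eef_rot: [3.141, -0.0, 1.304]
force: [2.7, -0.4, 0.6]
grip_width: 0.0157
grip_force: 35.0
```

Request:
jog_arm([
  [0,-0.003,0,0,0,0,-1],
  [0,-0.005,0,0,0,0,-1],
  [0,0,0,0,0,0,-1],
])

```text
time_s: 6.45
ee_pos: [0.5154, -0.1276, 0.0686]
eef_rot: [3.141, 0.0, 1.304]
force: [5.3, -1.0, -2.8]
grip_width: 0.0157
grip_force: 35.0
```

The jaw is free: it pulls back with about 5 N. I pull it the remaining 43 mm.

Request:
jog_arm([
  [0,-0.01,0,0,0,0,-1],
  [0,-0.012,0,0,0,0,-1],
  [0,-0.012,0,0,0,0,-1],
  [0,-0.006,0,0,0,0,-1],
  [0,-0.003,0,0,0,0,-1],
])

```text
time_s: 6.95
ee_pos: [0.4742, -0.1163, 0.0686]
eef_rot: [3.14, -0.0, 1.304]
force: [8.2, -2.1, -5.3]
grip_width: 0.0161
grip_force: 35.0
```

Request:
jog_arm([
  [0,0,0,0,0,0,-1],
  [0,0,0,0,0,0,-1],
  [0,0,0,0,0,0,-1],
])

```text
time_s: 7.25
ee_pos: [0.4745, -0.1164, 0.0686]
eef_rot: [3.14, -0.0, 1.304]
force: [8.1, -1.8, -3.4]
grip_width: 0.0159
grip_force: 35.0
```

```bash
python3 - <<'E'
from h import *
p=np.load("p.npy"); o=ctrl.get_obs(); print(o["ee_pos"],fx(p,o["ee_pos"]),o["grip_width"],o["force"],o["joint_vel"].round(3))
crop("side","s3.png",190,280,290,350,7)
crop("top","t3.png",300,220,380,290,7)
E
```

```text
[ 0.47454006 -0.11637613  0.06857888] [-0.02655737 -0.05079965  0.06857888] 0.015890885240526138 [ 8.09914436 -1.84449889 -3.37437414] [ 0.001  0.001 -0.001 -0.     0.001 -0.001]
```

View pics/s3.png

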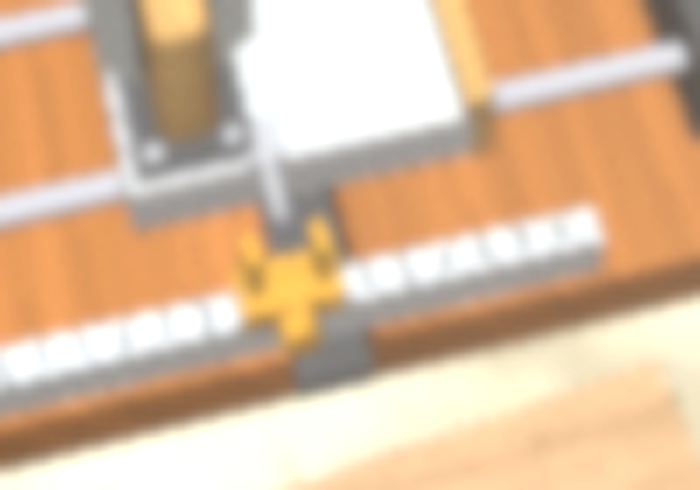

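View pics/t3.png

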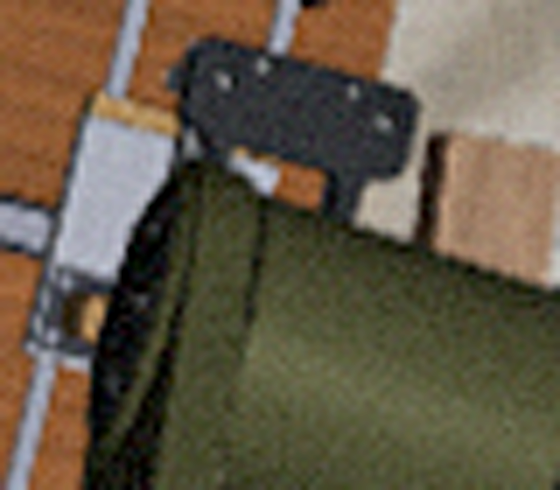

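In the side crop the pointer tip is at (283,218) and its line extends to about (286,231), midway between the prong tips at (250,240) and (320,222). In the top crop the arm hides the gauge, but the measured travel of 50 mm matches the 51 mm I worked out, so I hand in.

```bash
python3 -c "
from station import ctrl
print(ctrl.hand_in())"
```

```text
the job is handed in; nothing more can be done
None
```

The job is handed in: I pressed the pedal to its stop, then pulled the jaw about 50 mm until its pointer stood midway between the gauge prongs, with the fingers still holding the grip at 35 N; I saw no contact with the gauge, offcut, tape measure or pencil.

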